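# Park the short hand plane on the plane till

## Task

Put the short hand plane away on the sloped plane till, in the empty bay beside the long plane: sole flat on the slope, pointing straight up and down the slope, its lower end up against the cleat so it cannot slide off. Set it down gently rather than dropping it, and leave the long plane and the bare wooden offcut where they are.

Things in the scene. Friction and masses are not known exactly. Their poses are not given: they have to be found in the camera images.
- short_plane: small wooden hand plane, steel sole down on the bench, about 0.5 kg. Body 150 mm long (x), 44 wide (y), 34 high (z), flat parallel sides, best gripped across the 44 mm at mid-length. On top, on the centre line, a slanting blade and wedge near the middle and a round knob towards +x; highest point 60 mm. Origin: centre of the sole. Either end may be the lower one on the till
- bay (a point): empty bay of the till, fixed plywood deck falling 20 deg to the robot; cleat 20 mm high, 18 thick along its low edge. Origin: deck surface at the foot of the cleat's uphill face, mid-bay, 30 mm above the bench. x up the slope, y along the cleat to the long plane, z out of the deck. Deck: x 0 to 262 mm, y -70 to 230; strip 8 mm high at y 80. A plane against the cleat has its origin at x 75
- long_plane: bigger hand plane of the same kind, already parked in the other bay: body 260 mm long (x, up the slope), 62 mm wide, 42 mm high, with a rear handle up to 104 mm above its sole. Origin: centre of the sole. Leave it alone.
- offcut: bare rectangular wooden offcut lying on the bench, 150 x 46 x 38 mm (x, y, z), no blade or knob. Origin: centre of the underside. Leave it alone.
There are look-alikes about, which are no part of the job. Leave any pink or red look-alike of the short_plane alone.

How it is judged:
At the end, for the whole second after the job is handed in: Short plane at rest sole-down in the empty bay (45 mm either side of its centre line, sole within 6 mm and 0.1 rad of the deck), within 0.2 rad of straight up the slope, lower end within 15 mm of the cleat; long plane and offcut within 30 mm of their starts (x of short_plane in the frame of bay between 0.069 and 0.09 m and y of short_plane in the frame of bay between -0.045 and 0.045 m and z of short_plane in the frame of bay between -0.006 and 0.006 m and angle between the x axis of short_plane and the x axis of bay, either way round below 0.2 rad and angle between the z axis of short_plane and the z axis of bay, either way round below 0.1 rad and linear speed of short_plane below 0.02 m/s and distance of each of long_plane, offcut from where it was at the start of the episode below 0.03 m); the robot touches nothing.
It fails at once if the short plane was dropped or thrown (faster than 0.6 m/s with no finger on it) (contact force between short_plane and the fingers below 0.1 N and linear speed of short_plane above 0.6 m/s).
It fails at once if the long plane was disturbed (moved more than 30 mm) (distance of long_plane from where it was at the start of the episode above 0.03 m).
It fails at once if the offcut was disturbed (moved more than 30 mm) (distance of offcut from where it was at the start of the episode above 0.03 m).
It also fails if it takes over 40 s, if anything falls off the work surface, if the arm or the gripper's body presses on something with over 40 N, if the wrist force passes 120 N, or if a joint passes its speed limit or range.

## Robot

A 6-joint arm with a two-finger parallel gripper is mounted at the origin on the work surface. World frame = base frame: x ahead of the robot, y to its left, z up, the work surface at z = 0. Lengths are in m, angles in rad, forces in N, time in s.
With the tool pointing down it reaches from about 0.25 to 0.8 m from the base axis. Payload 8.5 kg.
Tool frame: the origin (TCP) lies at the very end of the fingers, on their centre line; the grasp point (between the pads) lies env.grasp_offset behind it (env.grasp_offset is the distance from the TCP to the grasp point, in m); z points along the fingers, y is the direction in which the jaws open and shut (so a half turn about z gives the same grasp; the last joint's range is limited). The gripper opens to 85 mm and grips with 20 to 120 N. Pads are 22 mm wide; open, the fingers measure 114 mm over their backs; the gripper's body (76 mm by 85 mm) begins 54 mm behind the grasp point. The pads swing forward as they close: fully open they stand 13 mm farther back than shut.
Start: joints at [0, 0.238, -0.013, 1.319, 0, 1.571], TCP at [0.525, -0, 0.206] pointing down, gripper open.
Joint ranges: [-2.66, 2.66], [-1.03, 1.9], [-1.14, 1.46], [-1.82, 2.27], [-1.45, 1.34], [-3.14, 3.14]. Speed limits (rad/s): [2.22, 2.22, 2.79, 3.14, 3.14, 3.14].

## Interface

Orientations are given as a 3x3 rotation matrix whose columns are the frame's x, y, z axes.
In Python, from bench import env, cams, nets gives the robot as it stands.
- The arm moves only by the shell command python3 -m jog 'ROWS' [FORCE]. ROWS is JSON, one flat list of numbers, 7 for each row, row after row: the opening, from -1 (shut) to 1 (fully open), then the shift along the tool's x, y, z in cm, then the turn, a rotation vector about the tool's x, y, z in degrees. In form: [claw, dx, dy, dz, wx, wy, wz, claw, dx, dy, dz, wx, wy, wz, ...]. A call has 1 to 12 rows; each row is the pose to reach, as a shift and turn from the pose commanded when the call began, along the tool's axes at that moment; what a row does not reach only later rows make up. A row lasts 1/8 s, in which the tool goes at most 62.5 mm and 10.7 degrees, less where a joint would pass 70% of its speed; a pose out of reach is approached as far as the arm can. A call with a gripper value outside its range is refused whole. The fingers move at their own pace and stop on an object; FORCE is the grip in N (left out, the last holds). Time passes only in rows, so rows that repeat a pose let the fingers close. It gives the time, the measured TCP pose, the force and the opening at its end, in the units of the state.
- env.sense(): the state, without advancing time (a new reading comes with each control period).
- cams.capture(name): name is "scene" or "side" or "wrist"; returns the picture (480x640x3 uint8, blue, green, red); there is no depth.
- cams.get_calibration(name): a dict with "fx", "fy", "cx", "cy" (pixels), "world_to_cam" (4x4, takes a point from world to camera coordinates); the wrist camera has in their place "hand_eye" (4x4, takes a point from camera to tool coordinates, whose origin is the TCP and whose axes are the flange's). Camera axes: x right, y down, z forward; pixel columns grow to the right and rows downward; lengths in m; the calibration is good to about 2 mm. A picture is of the moment at which its call begins: read the wrist's pose just before it. get_calibration takes no time and is no camera call.
- env.close_job(): hands the job in, once; it reports no verdict.
Trained networks look in the newest picture that a camera, given by its name, has taken for a name from the list of things; names that differ only in an ending like _2 or _b are one class to them, and where a whole thing is asked for, a point or a joint stands for the part that bears it (a point fixed in the world has none). Each returns a list of dicts, best first, with "confidence" (0 to 1); they miss things now and then, are a little off and sometimes report something else, mostly with a low value. They report only what shows in the picture. A call takes as long as a camera call. They do not tell look-alikes from the thing itself.
- nets.find_in(camera, thing): "extent" ([centre column, centre row, width, height] in pixels, round what is visible of it).
- nets.landmark_of(camera, thing): "location" ([column, row] in pixels: a listed point, or the origin of a listed thing).
The state is a dict: "t": time; "joint_positions": joint angles; "qvel": joint speeds; "effort": joint torques, N m; "tool_pos": TCP position; "tcp_rot": TCP orientation; "force": force on the tool from outside, world axes, zero at the start; "wrist_torque": the same for the moment, N m; "finger_gap": opening from 0.0 (shut) to 1.0 (fully open).
Only numpy, scipy, OpenCV 4.12 (cv2) and the standard library are available. Lean on these libraries where they do the work, as an engineer would, in place of code of your own. Each camera call takes 0.05 s, during which the arm holds its last target.

## Working session

There is one attempt and no reset: what is moved stays moved. The work goes in short steps, Python scripts to look and compute and a shell command to move; the robot and the scene stay as the last step left them, time stands still between calls to the robot, and variables do not carry over. Pictures are saved under pics/ and viewed, and the job is handed in when it is done.

```bash
ls; mkdir -p pics
cat > h.py <<'E'
from bench import env,cams,nets
import numpy as np,cv2
E
python3 - <<'E'
from h import *
for c in ["scene","side"]:
    im=cams.capture(c); cv2.imwrite(f"pics/{c}0.png",im)
    for th in ["short_plane","long_plane","offcut"]:
        print(c,th,nets.find_in(c,th)[:4])
    for th in ["short_plane","bay","long_plane","offcut"]:
        print(c,th,nets.landmark_of(c,th)[:4])
s=env.sense();print(s['t'],s['tool_pos'],s['tcp_rot'],s['finger_gap'],env.grasp_offset)
E
```

```text
pics
scene short_plane [{'extent': [257.1, 236.9, 45.7, 56.9], 'confidence': 0.9}, {'extent': [168.6, 276.6, 45.6, 64.1], 'confidence': 0.72}, {'extent': [315.4, 198.5, 28.2, 50.2], 'confidence': 0.61}]
scene long_plane [{'extent': [440.6, 340.1, 126.5, 117.2], 'confidence': 0.75}]
scene offcut [{'extent': [197.7, 204.4, 47.3, 47.0], 'confidence': 0.86}]
scene short_plane [{'location': [257.0, 242.8], 'confidence': 0.9}, {'location': [166.9, 280.6], 'confidence': 0.88}, {'location': [316.7, 204.8], 'confidence': 0.58}]
scene bay [{'location': [395.9, 291.0], 'confidence': 0.7}]
scene long_plane [{'location': [441.6, 355.0], 'confidence': 0.88}]
scene offcut [{'location': [198.6, 213.7], 'confidence': 0.67}]
side short_plane [{'extent': [444.1, 308.5, 30.6, 81.0], 'confidence': 0.71}, {'extent': [240.6, 342.1, 79.2, 75.1], 'confidence': 0.7}, {'extent': [338.5, 310.2, 74.3, 67.9], 'confidence': 0.55}]
side long_plane [{'extent': [311.4, 119.5, 108.5, 65.2], 'confidence': 0.64}]
side offcut [{'extent': [376.9, 403.7, 77.3, 86.6], 'confidence': 0.57}]
side short_plane [{'location': [240.8, 346.7], 'confidence': 0.93}, {'location': [341.6, 310.4], 'confidence': 0.65}, {'location': [442.0, 309.7], 'confidence': 0.62}]
side bay [{'location': [282.8, 190.2], 'confidence': 0.77}]
side long_plane [{'location': [312.3, 120.4], 'confidence': 0.96}]
side offcut [{'location': [378.7, 405.3], 'confidence': 0.73}]
0.8 [5.24953155e-01 1.07854161e-05 2.06177794e-01] [[-1.17347967e-05  9.99999994e-01 -1.11648702e-04]
 [ 1.00000000e+00  1.17363139e-05  1.35886646e-05]
 [ 1.35899749e-05 -1.11648543e-04 -9.99999994e-01]] 1.0038103362240103 0.0187
```

View pics/scene0.png

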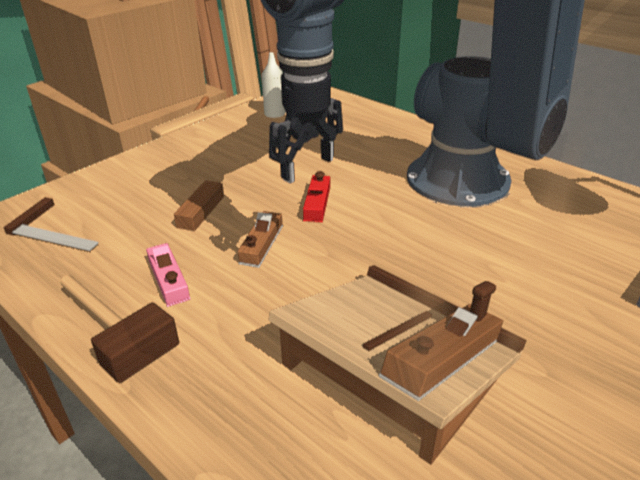

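View pics/side0.png

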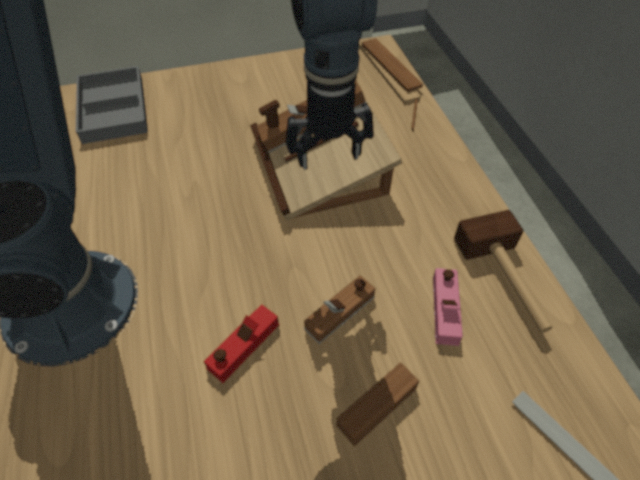

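```bash
cat >> h.py <<'E'
def ray(c,px):
    k=cams.get_calibration(c)
    T=np.linalg.inv(k["world_to_cam"])
    d=T[:3,:3]@np.array([(px[0]-k["cx"])/k["fx"],(px[1]-k["cy"])/k["fy"],1])
    return T[:3,3],d/np.linalg.norm(d)
def onz(c,px,z):
    o,d=ray(c,px); return o+d*(z-o[2])/d[2]
def tri(a,b):
    (o1,d1),(o2,d2)=a,b
    s=np.linalg.lstsq(np.c_[d1,-d2],o2-o1,rcond=None)[0]
    p,q=o1+s[0]*d1,o2+s[1]*d2
    return (p+q)/2,np.linalg.norm(p-q)
def proj(c,P):
    k=cams.get_calibration(c); P=np.atleast_2d(P)
    q=P@k["world_to_cam"][:3,:3].T+k["world_to_cam"][:3,3]
    return np.c_[q[:,0]/q[:,2]*k["fx"]+k["cx"],q[:,1]/q[:,2]*k["fy"]+k["cy"]]
E
python3 - <<'E'
from h import *
np.set_printoptions(precision=4,suppress=True)
for p in [(257,242.8),(166.9,280.6),(316.7,204.8),(198.6,213.7)]: print('scene',p,onz("scene",p,0))
for p in [(240.8,346.7),(341.6,310.4),(442,309.7),(378.7,405.3)]: print('side',p,onz("side",p,0))
print('bay',onz("scene",(395.9,291),.03),onz("side",(282.8,190.2),.03),tri(ray("scene",(395.9,291)),ray("side",(282.8,190.2))))
print('long',tri(ray("scene",(441.6,355)),ray("side",(312.3,120.4))))
E
```

```text
scene (257, 242.8) [ 0.508  -0.1711  0.    ]
scene (166.9, 280.6) [ 0.7067 -0.2111  0.    ]
scene (316.7, 204.8) [ 0.3177 -0.1765  0.    ]
scene (198.6, 213.7) [ 0.5202 -0.3513  0.    ]
side (240.8, 346.7) [ 0.3048 -0.1808  0.    ]
side (341.6, 310.4) [ 0.5067 -0.159  -0.    ]
side (442, 309.7) [ 0.6949 -0.2112 -0.    ]
side (378.7, 405.3) [ 0.5125 -0.354   0.    ]
bay [0.4681 0.1539 0.03  ] [0.4656 0.1558 0.03  ] (array([0.4666, 0.1544, 0.0301]), np.float64(0.002890663059246091))
long (array([0.5806, 0.3167, 0.0751]), np.float64(0.0031934889764845048))
```

Candidates: brown plane with blade and knob at scene (257,237) / side (341,310); pink look-alike at scene (168,277); red look-alike at (315,198); bare offcut at (198,204). I choose the brown one. Now a close crop to check it, plus the till geometry.

Run:
```python
from h import *
np.set_printoptions(precision=4,suppress=True)
a=cv2.imread("pics/scene0.png");b=cv2.imread("pics/side0.png")
A=cv2.resize(a[195:285,215:305],(400,400),interpolation=cv2.INTER_CUBIC)
B=cv2.resize(b[265:355,295:385],(400,400),interpolation=cv2.INTER_CUBIC)
cv2.imwrite("pics/crop0.png",np.hstack([A,B]))
A=cv2.resize(a[255:455,260:530],(800,593),interpolation=cv2.INTER_CUBIC)
cv2.imwrite("pics/crop_till.png",A)
B=cv2.resize(b[75:225,235:435],(800,600),interpolation=cv2.INTER_CUBIC)
cv2.imwrite("pics/crop_till2.png",B)
print(cams.get_calibration("wrist"))
```

```text
{'fx': 356.0617995603691, 'fy': 356.0617995603691, 'cx': 322.9668320048545, 'cy': 235.22237084826932, 'hand_eye': array([[ 0.0011, -0.9447, -0.328 ,  0.0841],
       [ 1.    ,  0.0006,  0.0015, -0.0002],
       [-0.0013, -0.328 ,  0.9447, -0.1688],
       [ 0.    ,  0.    ,  0.    ,  1.    ]])}
```

View pics/crop0.png

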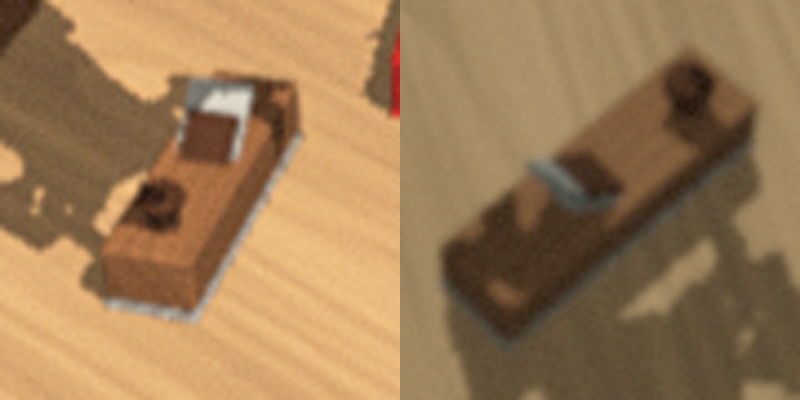

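View pics/crop_till.png

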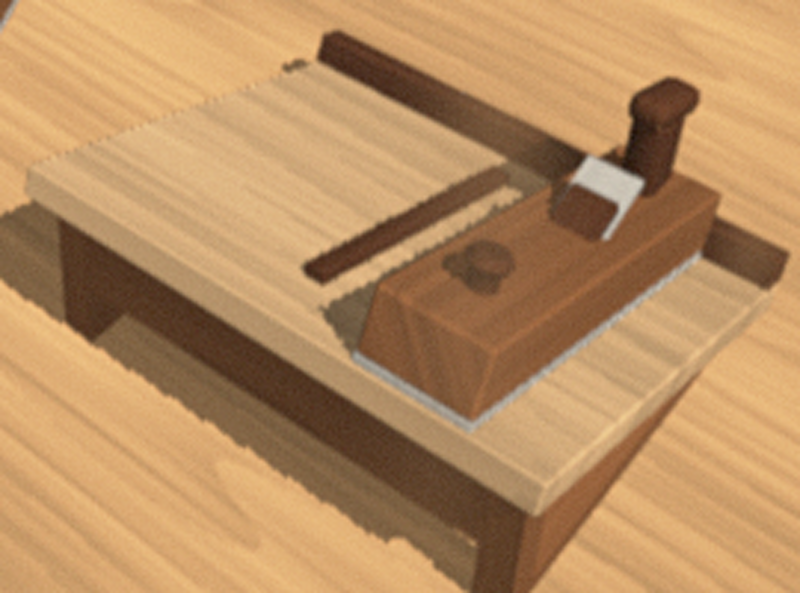

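View pics/crop_till2.png

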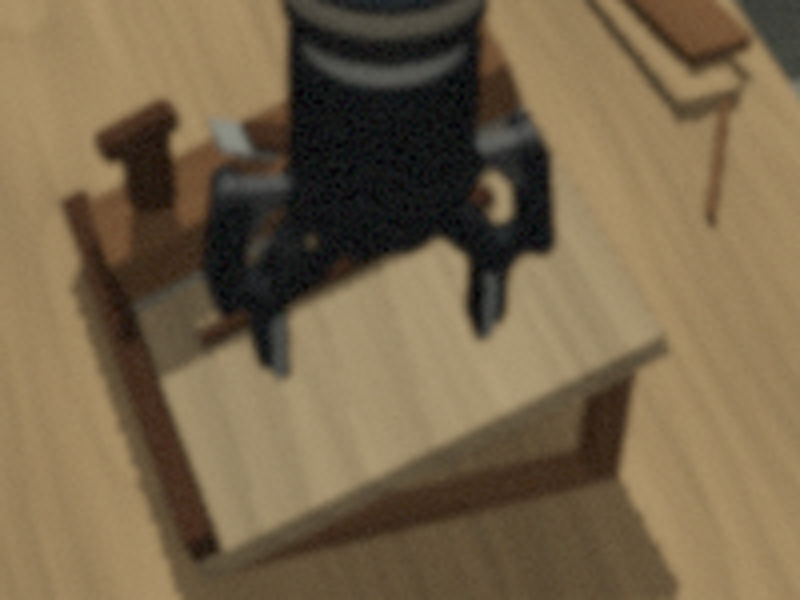

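```bash
cat > fit.py <<'E'
from h import *
from scipy.optimize import least_squares
np.set_printoptions(precision=4,suppress=True)
S=lambda u,v:(260+u*270/800,255+v*200/593)
D=lambda u,v:(235+u/4,75+v/4)
obs=[("scene",S(28,180),(.262,-.07,0)),("scene",S(540,488),(.262,.23,0)),("side",D(662,342),(.262,-.07,0)),("side",D(218,550),(0,-.07,0)),("scene",(395.9,291),(0,0,0)),("side",(282.8,190.2),(0,0,0))]
def bayR(yaw,p=np.radians(20)):
    x=np.array([np.cos(yaw)*np.cos(p),np.sin(yaw)*np.cos(p),np.sin(p)])
    y=np.array([-np.sin(yaw),np.cos(yaw),0]); return np.c_[x,y,np.cross(x,y)]
def f(q):
    R=bayR(q[2]); return np.concatenate([proj(c,R@np.array(P)+[q[0],q[1],.03])[0]-px for c,px,P in obs])
r=least_squares(f,[.466,.154,.05],x_scale=[.01,.01,.05],loss='soft_l1')
print('bay',r.x[:2],np.degrees(r.x[2]));print(f(r.x).reshape(-1,2))
R=bayR(r.x[2]);print('long in bay',R.T@(np.array([.5806,.3167,.0751])-[r.x[0],r.x[1],.03]))
s=lambda u,v:(215+u/4.444,195+v/4.444); d=lambda u,v:(295+u/4.444,265+v/4.444)
for c,p in [("scene",s(105,303)),("scene",s(195,322)),("scene",s(300,140)),("side",d(43,288)),("side",d(105,345)),("side",d(355,150))]: print(c,onz(c,p,0))
E
python3 fit.py
```

```text
bay [0.4662 0.157 ] 1.101957233833786
[[-0.4386 -7.0794]
 [ 0.1215 -1.0217]
 [ 0.7184 -1.6557]
 [ 1.4293 -0.2263]
 [ 2.0816  0.2227]
 [ 0.1061 -0.4375]]
long in bay [0.1258 0.1574 0.0022]
scene [ 0.579  -0.1482  0.    ]
scene [ 0.5614 -0.1079  0.    ]
scene [ 0.4307 -0.1735  0.    ]
side [ 0.4271 -0.1797  0.    ]
side [ 0.4453 -0.2125  0.    ]
side [ 0.5777 -0.152   0.    ]
```

```bash
python3 -m jog '[1,-5,-1,0,0,0,-10, 1,-10,-2,0,0,0,-20, 1,-16,-2,0,0,0,-30, 1,-16,-2,0,0,0,-30]'
python3 - <<'E'
from h import *
np.set_printoptions(precision=4,suppress=True)
s=env.sense();print(s['t'],s['joint_positions'],s['tool_pos'],s['tcp_rot'])
E
```

```text
t: 1.3
tool_pos: [0.5047, -0.1632, 0.2061]
tcp_rot: [[-0.499, 0.867, 0.0], [0.867, 0.499, -0.001], [-0.001, -0.0, -1.0]]
force: [-0.9, 1.1, -0.5]
finger_gap: 1.003
1.3 [-0.3124  0.2474 -0.0014  1.3218 -0.0006  0.7361] [ 0.5047 -0.1632  0.2061] [[-0.4988  0.8667  0.    ]
 [ 0.8667  0.4988 -0.0007]
 [-0.0006 -0.0003 -1.    ]]
```

```bash
python3 -m jog '[1,0,0,0,0,0,-10, 1,0,0,0,0,0,-20, 1,0,0,0,0,0,-30, 1,0,0,0,0,0,-40, 1,0,0,0,0,0,-50, 1,0,0,2,0,0,-60, 1,0,0,4,0,0,-70, 1,0,0,6,0,0,-80, 1,0,0,8,0,0,-86, 1,0,0,8,0,0,-86, 1,0,0,8,0,0,-86]'
cat >> h.py <<'E'
def wproj(s,P):
    k=cams.get_calibration("wrist");R=np.array(s['tcp_rot']);t=np.array(s['tool_pos'])
    q=(np.atleast_2d(P)-t)@R; H=np.linalg.inv(k["hand_eye"]); q=q@H[:3,:3].T+H[:3,3]
    return np.c_[q[:,0]/q[:,2]*k["fx"]+k["cx"],q[:,1]/q[:,2]*k["fy"]+k["cy"]]
def wray(s,px):
    k=cams.get_calibration("wrist");R=np.array(s['tcp_rot']);t=np.array(s['tool_pos']);H=k["hand_eye"]
    d=R@H[:3,:3]@np.array([(px[0]-k["cx"])/k["fx"],(px[1]-k["cy"])/k["fy"],1])
    return t+R@H[:3,3],d
def wonz(s,px,z):
    o,d=wray(s,px);return o+d*(z-o[2])/d[2]
def boxpts(x,y,yaw,L=.15,W=.044,z=(0,.034)):
    c,sn=np.cos(yaw),np.sin(yaw);R=np.array([[c,-sn],[sn,c]])
    return np.array([[*(R@[a*L/2,b*W/2]+[x,y]),h] for h in z for a,b in [(1,1),(1,-1),(-1,-1),(-1,1)]])
def draw(im,pts):
    pts=np.round(pts).astype(int)
    for i in (0,4): cv2.polylines(im,[pts[i:i+4].reshape(-1,1,2)],True,(0,255,0) if i else (255,255,0),1)
E
python3 - <<'E'
from h import *
np.set_printoptions(precision=4,suppress=True)
s=env.sense();im=cams.capture("wrist");print(s['tool_pos'],s['tcp_rot'][:,0],s['joint_positions'],nets.landmark_of("wrist","short_plane"))
cv2.imwrite("pics/w1raw.png",im)
draw(im,wproj(s,boxpts(.5034,-.162,np.radians(26))))
cv2.imwrite("pics/w1.png",im)
E
```

```text
t: 2.68
tool_pos: [0.5054, -0.1596, 0.1269]
tcp_rot: [[-0.9, -0.436, 0.001], [-0.436, 0.9, -0.0], [-0.0, -0.0, -1.0]]
force: [0.5, -0.6, 0.6]
finger_gap: 0.999
[ 0.5054 -0.1596  0.1269] [-0.8998 -0.4362 -0.0005] [-0.306   0.2849 -0.157   1.1284  0.0001 -0.7574] [{'location': [326.4, 206.4], 'confidence': 0.63}]
```

View pics/w1.png

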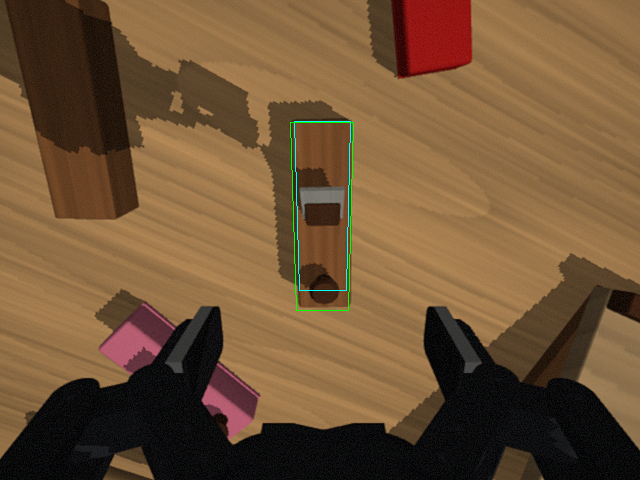

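The close view confirms the brown body with steel blade, wedge and knob; the model outline (green) lies on it from (295,122) to (350,310). The pink one is at (180,370), clear of the jaws. Descend and grip.

```bash
python3 -m jog '[1,0.3,-0.1,4,0,0,0, 1,0.3,-0.1,8,0,0,0, 1,0.3,-0.1,11,0,0,0, 1,0.3,-0.1,12.4,0,0,0, 1,0.3,-0.1,12.4,0,0,0, -1,0.3,-0.1,12.4,0,0,0, -1,0.3,-0.1,12.4,0,0,0, -1,0.3,-0.1,12.4,0,0,0, -1,0.3,-0.1,12.4,0,0,0, -1,0.3,-0.1,12.4,0,0,0]' 60;python3 - <<'E'
from h import *
im=cams.capture("wrist");cv2.imwrite("pics/w2.png",im)
E
```

```text
t: 4.03
tool_pos: [0.5033, -0.1623, 0.0036]
tcp_rot: [[-0.899, -0.439, 0.002], [-0.439, 0.899, -0.0], [-0.001, -0.001, -1.0]]
force: [-2.6, 0.7, 9.0]
finger_gap: 0.484
```

View pics/w2.png

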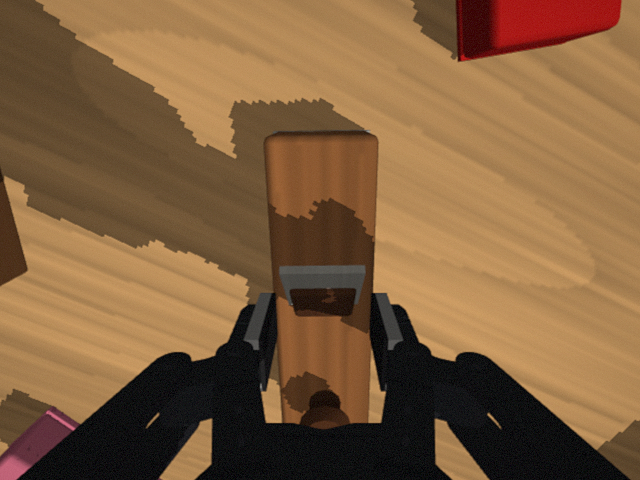

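Both pads are on the sides of the plane (cols 270–375), with blade and knob clear of the gripper. Lifting.

```bash
python3 -m jog '[-1,0,0,-2,0,0,0, -1,0,0,-6,0,0,0, -1,0,0,-12,0,0,0, -1,0,0,-18,0,0,0, -1,0,0,-20,0,0,0, -1,0,0,-20,0,0,0]';python3 - <<'E'
from h import *
im=cams.capture("wrist");cv2.imwrite("pics/w3.png",im)
for c in ["scene","side"]:
    im=cams.capture(c);cv2.imwrite(f"pics/{c}3.png",im)
    print(nets.landmark_of(c,"bay"),nets.landmark_of(c,"long_plane"))
    x0,y0,w,h=(260,255,270,200) if c=="scene" else (235,75,200,150)
    cv2.imwrite(f"pics/{c}3c.png",cv2.resize(im[y0:y0+h,x0:x0+w],(800,593 if c=="scene" else 600),interpolation=cv2.INTER_CUBIC))
E
```

```text
t: 4.82
tool_pos: [0.5032, -0.1624, 0.2035]
tcp_rot: [[-0.899, -0.438, 0.002], [-0.438, 0.899, -0.001], [-0.002, -0.002, -1.0]]
force: [-0.5, 0.2, -5.1]
finger_gap: 0.485
[{'location': [395.3, 289.4], 'confidence': 0.71}] [{'location': [442.0, 356.3], 'confidence': 0.65}]
[{'location': [282.5, 191.1], 'confidence': 0.59}] [{'location': [310.5, 120.2], 'confidence': 0.89}]
```

View pics/side3c.png

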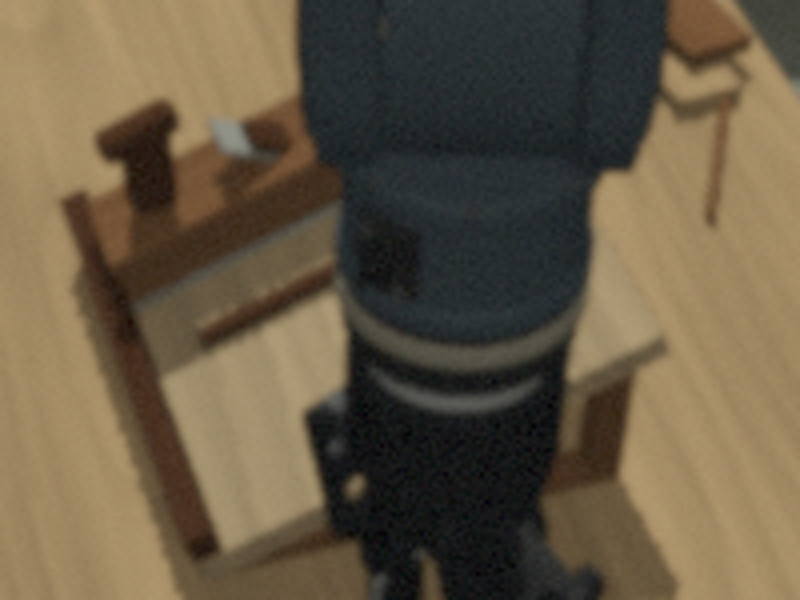

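View pics/w3.png

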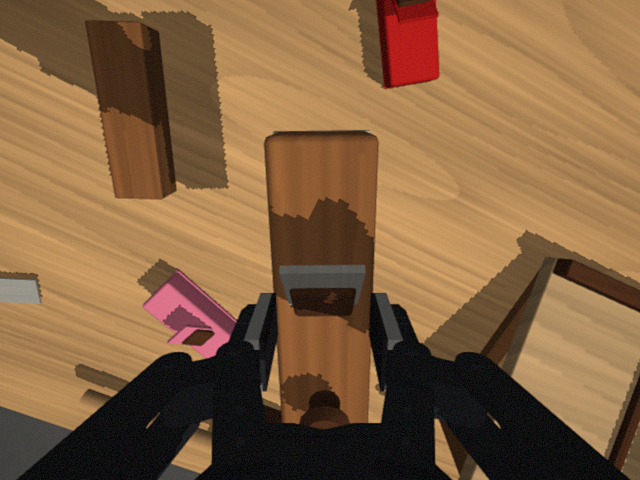

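The plane is held unchanged in the hand (top end still at row 132). Check the bay fit by overlay.

```bash
cat > ov.py <<'E'
from h import *
from fit import bayR
def ov(name,f,x,y,yaw,out,s=4,box=None):
    im=cv2.imread(f);im=cv2.resize(im,None,fx=s,fy=s,interpolation=cv2.INTER_CUBIC)
    R=bayR(yaw);T=lambda P:np.array(P)@R.T+[x,y,.03]
    def pl(P,col,cl=True): cv2.polylines(im,[np.round((proj(name,T(P))+.5)*s-.5).astype(int).reshape(-1,1,2)],cl,col,1)
    pl([(0,-.07,0),(.262,-.07,0),(.262,.23,0),(0,.23,0)],(0,255,0))
    pl([(0,-.07,.02),(0,.23,.02),(-.018,.23,.02),(-.018,-.07,.02)],(255,0,255))
    pl([(0,.08,0.008),(.262,.08,.008)],(255,255,0))
    x0,y0,w,h=box; cv2.imwrite(out,im[y0*s:(y0+h)*s,x0*s:(x0+w)*s])
E
python3 - <<'E'
from ov import *
ov("scene","pics/scene0.png",.4662,.157,np.radians(1.1),"pics/ov1.png",3,(260,255,266,200))
ov("side","pics/side0.png",.4662,.157,np.radians(1.1),"pics/ov2.png",4,(235,75,200,150))
E
```

```text
bay [0.4662 0.157 ] 1.101957233833786
[[-0.4386 -7.0794]
 [ 0.1215 -1.0217]
 [ 0.7184 -1.6557]
 [ 1.4293 -0.2263]
 [ 2.0816  0.2227]
 [ 0.1061 -0.4375]]
long in bay [0.1258 0.1574 0.0022]
scene [ 0.579  -0.1482  0.    ]
scene [ 0.5614 -0.1079  0.    ]
scene [ 0.4307 -0.1735  0.    ]
side [ 0.4271 -0.1797  0.    ]
side [ 0.4453 -0.2125  0.    ]
side [ 0.5777 -0.152   0.    ]
```

View pics/ov1.png

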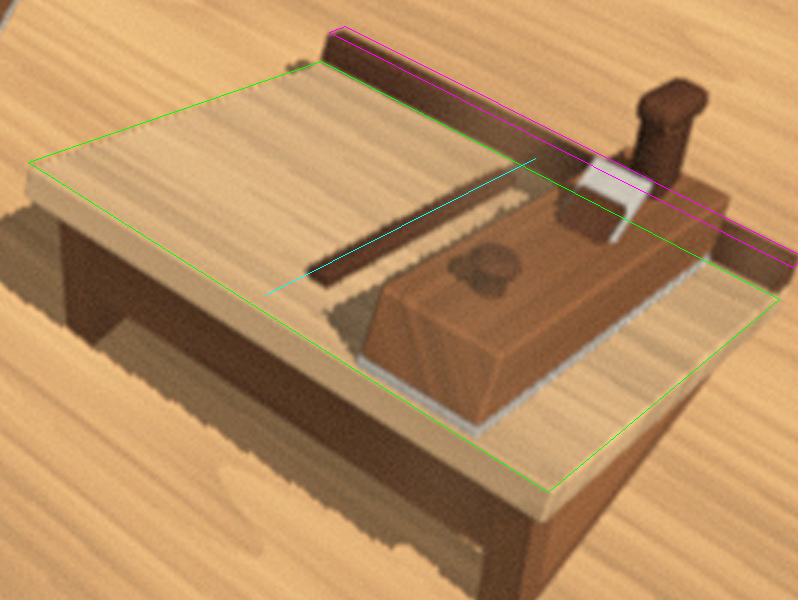

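View pics/ov2.png

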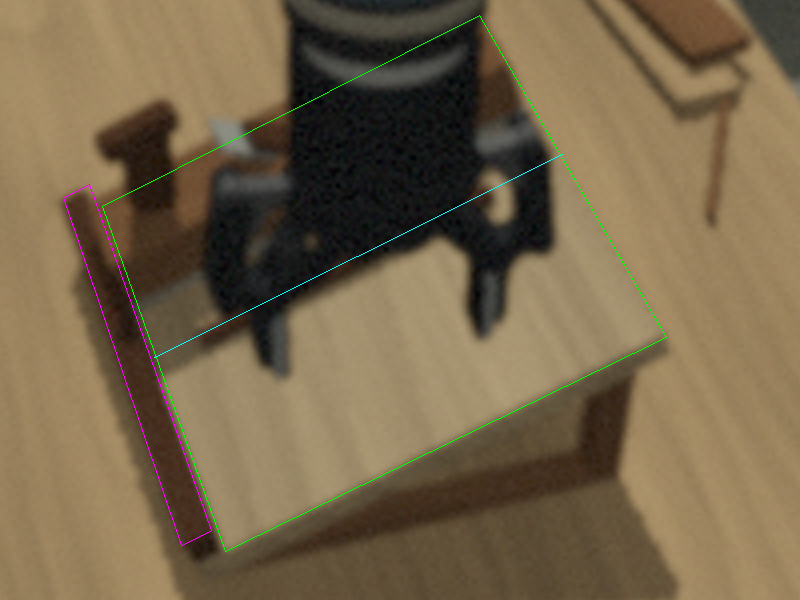

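The overlay fits: deck edge corners at scene (270,309), (443,419) and side (401,159) are on the lines. Now compute the move to a hover above the bay.

```bash
cat > tgt.py <<'E'
from h import *
from scipy.spatial.transform import Rotation as Ro
def goal(xb,yb,h,bay=(.4662,.157,.03),yaw=np.radians(1.1)):
    p=np.radians(20)
    x=np.array([np.cos(yaw)*np.cos(p),np.sin(yaw)*np.cos(p),np.sin(p)]);y=np.array([-np.sin(yaw),np.cos(yaw),0]);z=np.cross(x,y)
    B=np.c_[x,y,z]; return np.array(bay)+B@[xb,yb,h], np.c_[-x,y,-z],B
def delta(*a,**k):
    s=env.sense();R=np.array(s['tcp_rot']);P,G,B=goal(*a,**k)
    return 100*R.T@(P-s['tool_pos']),np.degrees(Ro.from_matrix(R.T@G).as_rotvec()),(B.T@(s['tool_pos']-np.array([.4662,.157,.03])))
E
python3 - <<'E'
from tgt import *
np.set_printoptions(precision=3,suppress=True)
print(delta(.085,0,.10),goal(.085,0,.1)[0])
s=env.sense()
P=np.array([[.075,-.022,-.0304],[.075,.022,-.0304]])
R=np.array(s['tcp_rot']);print(wproj(s,P@R.T+s['tool_pos']))
E
```

```text
(array([-14.908,  28.32 ,   4.813]), array([  4.412, -19.796,  24.635]), array([ 0.086, -0.32 ,  0.15 ])) [0.512 0.158 0.153]
[[265.705 139.41 ]
 [382.591 139.545]]
```

```bash
python3 -m jog '[-1,-2,4,0,0,-3,4, -1,-4,8,0,1,-6,8, -1,-6,12,0,2,-9,12, -1,-8,16,0,2.5,-12,15, -1,-10,20,0,3,-15,18, -1,-12,24,1,3.5,-17,21, -1,-14.9,28.3,3,4.4,-19.8,24.6, -1,-14.9,28.3,4.8,4.4,-19.8,24.6, -1,-14.9,28.3,4.8,4.4,-19.8,24.6, -1,-14.9,28.3,4.8,4.4,-19.8,24.6]';python3 - <<'E'
from tgt import *
np.set_printoptions(precision=3,suppress=True)
print(delta(.085,0,.10))
s=env.sense();im=cams.capture("wrist");cv2.imwrite("pics/w4.png",im);print(nets.landmark_of("wrist","bay"),s['joint_positions'])
P,G,B=goal(0,0,0)
for n,q in dict(o=(0,0,0),a=(0,-.07,.02),b=(0,.07,.02),c=(0,-.07,0),e=(-.018,-.07,.02),st=(.02,.08,.008)).items():print(n,wproj(s,B@q+P))
im=cams.capture("side");cv2.imwrite("pics/side4.png",im)
E
```

```text
t: 6.42
tool_pos: [0.5127, 0.157, 0.1545]
tcp_rot: [[-0.939, -0.019, 0.344], [-0.018, 1.0, 0.006], [-0.344, -0.001, -0.939]]
force: [0.7, 0.4, -5.7]
finger_gap: 0.482
(array([0.132, 0.089, 0.11 ]), array([-0.038,  0.111,  0.009]), array([ 0.086, -0.001,  0.101]))
[{'location': [320.7, 107.4], 'confidence': 0.76}] [ 0.371  0.041 -0.463  0.736 -0.119  0.332]
o [[324.979 108.111]]
a [[219.16  107.786]]
b [[431.096 108.066]]
c [[226.887 107.982]]
e [[216.499  78.094]]
st [[437.474 138.062]]
```

View pics/w4.png

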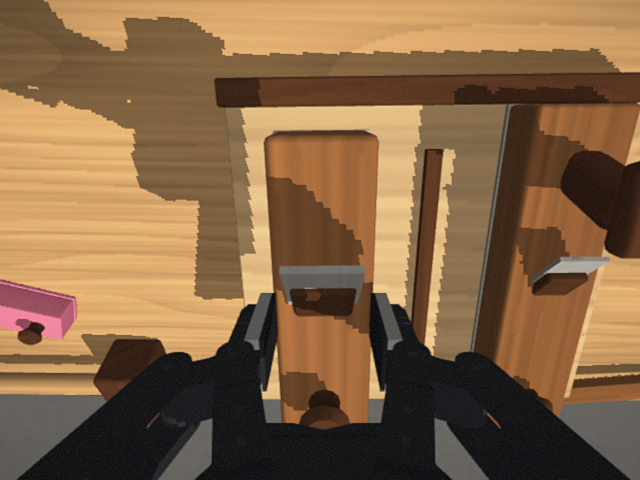

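View pics/side4.png

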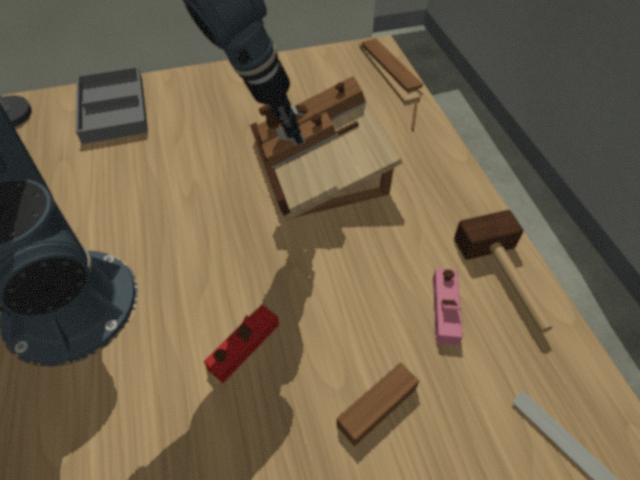

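The cleat's corner is at (217,106) against a predicted (219,108), and the plane is parallel to the strip. Descend along the deck normal, slowing near the deck.

```bash
python3 -m jog '[-1,0,0,3,0,0,0, -1,0,0,6,0,0,0, -1,0,0,8,0,0,0, -1,0,0,9,0,0,0, -1,0,0,9.4,0,0,0, -1,0,0,9.5,0,0,0, -1,0,0,9.5,0,0,0]'
python3 - <<'E'
from tgt import *
np.set_printoptions(precision=4,suppress=True)
print(delta(.085,0,.0036)); s=env.sense(); print(np.array(s['tcp_rot']).T@s['force'])
E
```

```text
t: 7.45
tool_pos: [0.5455, 0.1582, 0.0657]
tcp_rot: [[-0.938, -0.02, 0.345], [-0.019, 1.0, 0.007], [-0.345, -0.0, -0.939]]
force: [0.5, -0.3, -6.3]
finger_gap: 0.483
(array([0.1786, 0.0328, 0.2812]), array([-0.001 ,  0.1778,  0.04  ]), array([ 0.0868, -0.0003,  0.0064]))
[ 1.7132 -0.348   6.0949]
```

```bash
python3 -m jog '[-1,0,0,0.1,0,0,0, -1,0,0,0.2,0,0,0, -1,0,0,0.3,0,0,0, -1,0,0,0.3,0,0,0]'
python3 - <<'E'
from tgt import *
np.set_printoptions(precision=4,suppress=True)
print(delta(.085,0,.0036)); s=env.sense(); print(np.array(s['tcp_rot']).T@s['force'])
E
```

```text
t: 7.95
tool_pos: [0.5461, 0.1582, 0.0636]
tcp_rot: [[-0.938, -0.02, 0.345], [-0.019, 1.0, 0.007], [-0.345, -0.0, -0.939]]
force: [-12.3, -2.6, 14.5]
finger_gap: 0.482
(array([0.1546, 0.0358, 0.0618]), array([0.0072, 0.1865, 0.0521]), array([ 0.0865, -0.0004,  0.0042]))
[  6.6264  -2.3931 -17.8995]
```

Sole is on the deck (force rose by about 24 N). Ease off and slide down to the cleat.

```bash
python3 -m jog '[-1,0,0,-0.1,0,0,0, -1,0.3,0,-0.1,0,0,0, -1,0.5,0,-0.1,0,0,0, -1,0.7,0,-0.1,0,0,0, -1,0.8,0,-0.1,0,0,0, -1,0.8,0,-0.1,0,0,0]'
python3 - <<'E'
from tgt import *
np.set_printoptions(precision=4,suppress=True)
print(delta(.085,0,.0036)); s=env.sense(); print(np.array(s['tcp_rot']).T@s['force'])
im=cams.capture("wrist");cv2.imwrite("pics/w5.png",im)
E
```

```text
t: 8.7
tool_pos: [0.5394, 0.1583, 0.0613]
tcp_rot: [[-0.938, -0.02, 0.346], [-0.019, 1.0, 0.007], [-0.346, 0.0, -0.938]]
force: [1.1, 0.2, 6.8]
finger_gap: 0.484
(array([-0.5451,  0.0079,  0.0772]), array([0.0179, 0.2551, 0.0325]), array([ 0.0795, -0.0001,  0.0043]))
[-3.3776  0.1903 -6.0395]
```

View pics/w5.png

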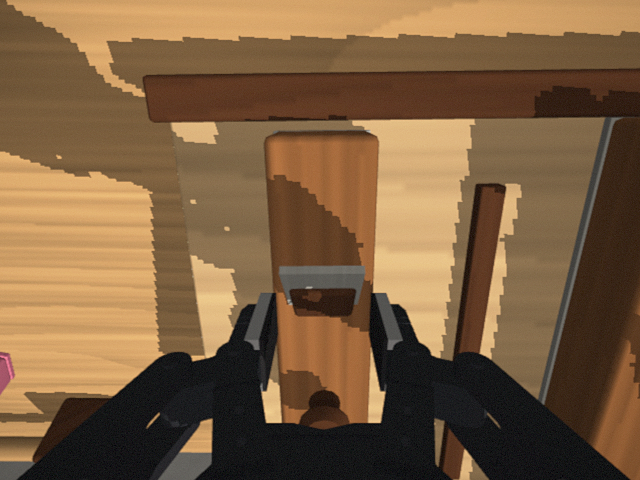

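A sliver of deck shows between the end (row 131) and the cleat (row 120), a few mm. Slide a little more.

```bash
python3 -m jog '[-1,0.2,0,0,0,0,0, -1,0.3,0,0,0,0,0, -1,0.4,0,0,0,0,0, -1,0.4,0,0,0,0,0]'
python3 - <<'E'
from tgt import *
np.set_printoptions(precision=4,suppress=True)
print(delta(.085,0,.0036)); s=env.sense(); print(np.array(s['tcp_rot']).T@s['force'])
im=cams.capture("wrist");cv2.imwrite("pics/w6.png",im[60:300,140:460])
E
```

```text
t: 9.25
tool_pos: [0.5358, 0.1583, 0.0599]
tcp_rot: [[-0.938, -0.02, 0.346], [-0.019, 1.0, 0.007], [-0.346, 0.0, -0.938]]
force: [1.1, -0.3, 6.7]
finger_gap: 0.483
(array([-0.9387,  0.0078,  0.0788]), array([0.0194, 0.2592, 0.0296]), array([ 0.0756, -0.0001,  0.0043]))
[-3.3172 -0.3152 -5.9334]
```

View pics/w6.png

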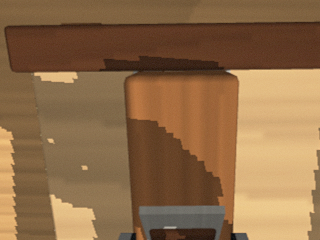

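Almost touching; a last nudge, watching for contact force.

```bash
python3 -m jog '[-1,0.1,0,0,0,0,0, -1,0.15,0,0,0,0,0, -1,0.15,0,0,0,0,0]'
python3 - <<'E'
from tgt import *
np.set_printoptions(precision=4,suppress=True)
print(delta(.085,0,.0036)[2]); s=env.sense(); print(np.array(s['tcp_rot']).T@s['force'])
E
```

```text
t: 9.68
tool_pos: [0.5351, 0.1583, 0.0597]
tcp_rot: [[-0.938, -0.02, 0.347], [-0.018, 1.0, 0.007], [-0.347, 0.0, -0.938]]
force: [5.1, -0.3, 5.0]
finger_gap: 0.48
[ 0.0749 -0.0001  0.0044]
[-6.5052 -0.3817 -2.9299]
```

The cleat is felt (movement stopped short and force rose). Release gently and retract along the normal.

```bash
python3 -m jog '[0.1,0.1,0,0,0,0,0, 0.3,0.1,0,0,0,0,0, 0.5,0,0,0,0,0,0, 0.5,0,0,0,0,0,0, 0.5,0,0,0,0,0,0, 0.5,0,0,-2,0,0,0, 0.5,0,0,-5,0,0,0, 0.5,0,0,-10,0,0,0, 0.5,0,0,-15,0,0,0, 0.5,0,0,-15,0,0,0]'
python3 - <<'E'
from tgt import *
np.set_printoptions(precision=4,suppress=True)
s=env.sense();im=cams.capture("wrist");P,G,B=goal(0,0,0)
q=np.array([[a*.075+.075,b*.022,h] for h in (0,.034) for a,b in [(1,1),(1,-1),(-1,-1),(-1,1)]])
cv2.imwrite("pics/w7raw.png",im)
draw(im,wproj(s,q@B.T+P));cv2.imwrite("pics/w7.png",im)
im=cams.capture("scene");cv2.imwrite("pics/scene7.png",im);lm1=nets.landmark_of("scene","short_plane")
print(lm1,nets.landmark_of("scene","long_plane"),nets.landmark_of("scene","offcut"))
im=cams.capture("side");cv2.imwrite("pics/side7.png",im);lm2=nets.landmark_of("side","short_plane")
print(lm2,nets.landmark_of("side","long_plane"),nets.landmark_of("side","offcut"))
for a in lm1:
  for b in lm2:
    p,e=tri(ray("scene",a['location']),ray("side",b['location']))
    if e<.01: print(p,e,B.T@(p-P))
E
```

```text
t: 10.92
tool_pos: [0.4829, 0.1577, 0.2034]
tcp_rot: [[-0.937, -0.02, 0.35], [-0.018, 1.0, 0.009], [-0.35, 0.002, -0.937]]
force: [0.4, 0.6, -0.6]
finger_gap: 0.747
[{'location': [168.0, 280.2], 'confidence': 0.88}, {'location': [375.0, 295.8], 'confidence': 0.76}, {'location': [316.4, 204.5], 'confidence': 0.73}] [{'location': [441.8, 354.4], 'confidence': 0.88}] [{'location': [198.0, 212.9], 'confidence': 0.75}]
[{'location': [442.7, 309.2], 'confidence': 0.87}, {'location': [312.5, 174.9], 'confidence': 0.62}] [{'location': [311.0, 122.0], 'confidence': 0.71}] [{'location': [377.8, 405.6], 'confidence': 0.85}]
[ 0.7006 -0.2111 -0.0024] 0.0066000106437748346 [ 0.2025 -0.3725 -0.1082]
[0.5337 0.1544 0.0619] 0.0027092410153590736 [ 0.0743 -0.0039  0.0069]
```

View pics/w7.png

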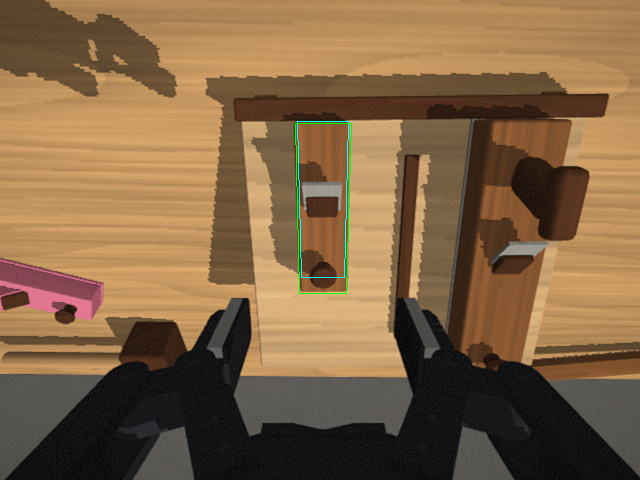

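View pics/scene7.png

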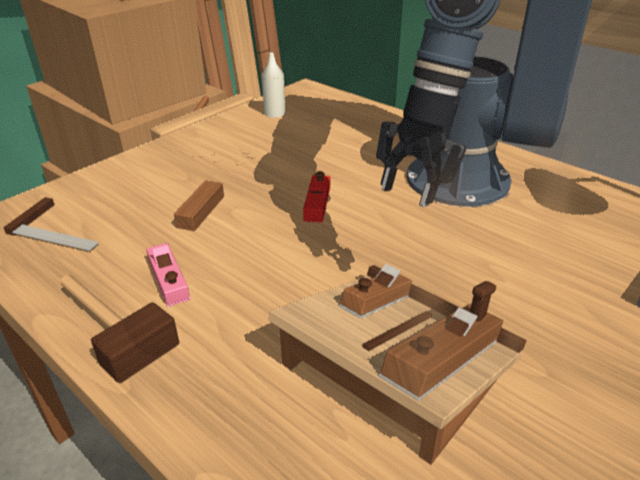

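The wrist view shows the plane on the outline for x = 75 mm in the bay (from (297,122) to (348,293)), straight and against the cleat. The long plane and offcut have not moved, and the arm is clear.

```bash
python3 -c "
from h import *
print(env.close_job(), env.sense()['t'])"
```

```text
the job is handed in; nothing more can be done
the job is handed in; nothing more can be done
```

The short plane is in the empty bay of the till: sole down, knob end uphill, lower end against the cleat. I handed the job in at about 11 s of the 40 s allowed; the hand-in gives no verdict.

**What I did:** I gripped the brown plane across its sides at mid-length and carried it over tilted 20°. I lowered it along the deck normal until the sole touched, with about 24 N of contact force. Then I slid it down until I felt the cleat, opened the fingers gently and backed off.

**Last checks:**
- **Position:** in the wrist view the plane lies on the outline drawn for bay x = 75 mm, y = 0, and it is straight up the slope.
- **Long plane and offcut:** their image positions are within 2 pixels of where they started.
- **Arm:** clear of everything, with near-zero force.

**One disagreement:** the position worked out from the two fixed cameras was x 74, y −4, z +7 mm, and that height is just over the 6 mm limit. I put it down to network and calibration noise. At sole contact the TCP stood 4.3 mm above the deck, against 3.6 mm above the bench at the grasp. That puts the sole within about 1 mm of the deck, and the picture shows it flush.

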